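# Set out the guitar-bridge job on its outlined mats

## Robot

A 6-joint arm with a two-finger parallel gripper is mounted at the origin on the work surface. World frame = base frame: x ahead of the robot, y to its left, z up, the work surface at z = 0. Lengths are in m, angles in rad, forces in N, time in s.
With the tool pointing down it reaches from about 0.3 to 0.775 m from the base axis. Payload 14.6 kg.
Tool frame: the origin (TCP) lies on the centre line of the jaws, within the pads' length; the fingertips stand 22 mm ahead of it and the grasp point (between the pads) lies 3 mm ahead of it; z points along the fingers, x is the direction in which the jaws open and shut, and the axes are right-handed (so a half turn about z gives the same grasp; the last joint's range is limited). The gripper opens to 94 mm and grips with 3 to 60 N. Pads are 16 mm wide; open, the fingers measure 119 mm over their backs; the gripper's body (75 mm by 177 mm) begins 78 mm behind the grasp point.
Start: joints at [1.209, 0.3, 1.521, -0, 1.321, -0.067], TCP at [0.16, 0.526, 0.207] pointing down, gripper open.
Joint ranges: [-3.03, 3.03], [-0.79, 2.21], [0.23, 2.52], [-1.04, 4.18], [0, 3.07], [-2.55, 2.55]. Speed limits (rad/s): [2.22, 2.22, 2.57, 3.14, 3.14, 3.14].

## Interface

Orientations are given as a unit quaternion [x, y, z, w].
In Python, from bench import arm gives the robot as it stands. The module is installed in compiled form; this text tells all that it offers.
- The arm moves only by the tool drive_tool, never from a script. Its argument "steps" is a list of rows, each an object with "translation": the shift along the tool's x, y, z in cm, a list of three; "turn": the turn, a rotation vector about the tool's x, y, z in rad, a list of three. In form: [{"translation": [tx, ty, tz], "turn": [ax, ay, az]}, ...]. A call has 1 to 20 rows; each row is the pose to reach, as a shift and turn from the pose commanded when the call began, along the tool's axes at that moment; what a row does not reach only later rows make up. A row lasts 1/10 s, in which the tool goes at most 50 mm and 8.59 degrees, less where a joint would pass 70% of its speed; a pose out of reach is approached as far as the arm can. A call with a gripper value outside its range is refused whole. "gripper" is the finger opening in cm, from 0 to 9.4, set as the call begins (left out, the last holds). The fingers move at their own pace and stop on an object; "grip_force" is the grip in N (left out, the last holds). Time passes only in rows, so rows that repeat a pose let the fingers close. It gives the time, the measured TCP pose, the force and the opening at its end, in the units of the state.
- arm.state(): the state, without advancing time (a new reading comes with each control period).
- arm.grab_frame(name): name is "side" or "top"; returns (picture, depth): 384x512x3 uint8, red, green, blue; 384x512 float32, m along the optical axis (not along the pixel's ray), 0 where there is no reading.
- arm.calibration(name): a dict with "mtx" (3x3 intrinsics, pixels), "rvec" (rotation vector, rad) and "tvec" (3), from world to camera coordinates, as OpenCV has them. Camera axes: x right, y down, z forward; pixel columns grow to the right and rows downward; lengths in m; the calibration is good to about 2 mm. A picture is of the moment at which its call begins. calibration takes no time and is no camera call.
- arm.job_done(): hands the job in, once; it reports no verdict.
The state is a dict: "clock": time; "joints": joint angles; "joint_velocities": joint speeds; "tau": joint torques, N m; "eef_pos": TCP position; "orientation": TCP orientation; "wrist_force": force on the tool from outside, world axes, zero at the start; "wrist_torque": the same for the moment, N m; "gripper_width": finger opening in m.
Only numpy, scipy, OpenCV 4.12 (cv2) and the standard library are available. Lean on these libraries where they do the work, as an engineer would, in place of code of your own. Each camera call takes 0.05 s, during which the arm holds its last target. There are 200 camera calls.

## Task

Set out the bench for the bridge job: put the wooden bridge, the blue sanding block, the black soundhole plug and the yellow glue bottle each on the felt mat that carries its outline, the right way up and squarely on the outline; the bridge and the block must be turned to match it (either way round). Set each thing down rather than dropping it, never tip the glue bottle over, and leave the amber jar and the green tape where they are.

Things in the scene. Friction and masses are not known exactly. Their poses are not given: they have to be found in the camera images.
- bridge: guitar bridge of dark brown wood with a white saddle strip and six white pin dots: a flat bar 150 long (its x), 30 wide (its y) mm; 11 mm thick over the middle 90 mm, 7 mm thick at both ends. 40 to 85 g. Loose, lying flat. Origin: centre of its underside; z up.
- block: blue sanding block with a red underside and a thin silver line along its top: 76 long (its x), 46 wide (its y), 26 mm high, 105 to 210 g. Loose, lying flat. Origin: centre of its underside; z up.
- plug: black soundhole plug: a disc 100 mm across and 10 mm thick with an upright white grip tab on top, 44 long (its x), 14 wide (its y), rising from 10 to 36 mm above the underside, centred. 63 to 126 g. Loose, lying flat, tab up. Origin: centre of its underside; z up.
- bottle: yellow glue bottle with a white paper band and a red nozzle, standing: round body 38 mm in diameter up to 56 mm high, then narrowing to a nozzle tip at 85 mm. 56 to 112 g. Loose. Origin: centre of its underside; z up.
- bridge_mat: fixed grey felt mat 170 (its x) x 50 (its y) x 4 mm thick with the dark brown outline (solid silhouette) of the bridge, 150 x 30 mm, centred, long side along its x. The silhouette is flat paint. Origin: centre of its underside, on the bench; its top is 4 mm higher.
- block_mat: fixed grey felt mat 100 (its x) x 70 (its y) x 4 mm thick with the blue outline (solid silhouette) of the sanding block, 76 x 46 mm, centred, long side along its x. Origin: centre of its underside; its top is 4 mm higher.
- plug_mat: fixed round grey felt mat 124 mm across, 4 mm thick, with the black outline (solid silhouette) of the plug, a 100 mm circle, centred. Origin: centre of its underside; its top is 4 mm higher.
- bottle_mat: fixed square grey felt mat 70 x 70 x 4 mm thick with the yellow outline (solid silhouette) of the bottle's foot, a 38 mm circle, centred. Origin: centre of its underside; its top is 4 mm higher.
- jar: bystander: closed amber jar with a red cap, 60 mm across, 60 mm high, on the bench at the robot's left edge of the work. Loose; leave alone. Origin: centre of its underside.
- tape: bystander: green roll of masking tape lying flat, 90 mm outside, 60 mm inside diameter, 24 mm high, at the robot's right edge of the work. Loose; leave alone. Origin: centre of its underside.
There are look-alikes about, which are no part of the job. Leave any pink or purple look-alike of the bottle alone. Of the things that look like the bridge, take the one that is farthest to the robot's left at the start.

How it is judged:
At the end, for the whole second after the job is handed in: Bridge, block, plug and bottle each rest flat or upright on the top of their own mat, centre within 12 mm of the mat's centre horizontally, tilted less than 0.1 rad; bridge and block turned to within 0.2 rad of their outline (either way round); all released and at rest (horizontal distance between bridge and bridge_mat below 0.012 m and z of bridge in the frame of bridge_mat between 0.001 and 0.008 m and angle between each of bridge, block, plug, bottle's own z axis and vertical below 0.1 rad and linear speed of each of bridge, block, plug, bottle below 0.02 m/s and angle between the x axis of bridge and the x axis of bridge_mat, either way round below 0.2 rad and horizontal distance between block and block_mat below 0.012 m and z of block in the frame of block_mat between 0.001 and 0.008 m and angle between the x axis of block and the x axis of block_mat, either way round below 0.2 rad and horizontal distance between plug and plug_mat below 0.012 m and z of plug in the frame of plug_mat between 0.001 and 0.008 m and horizontal distance between bottle and bottle_mat below 0.012 m and z of bottle in the frame of bottle_mat between 0.001 and 0.008 m); the robot touches nothing.
It fails at once if one of the four things is let go in the air, its underside more than 30 mm above the bench ((height (world z) of bridge above 0.03 m and contact force between the fingers and bridge below 0.02 N) or (height (world z) of block above 0.03 m and contact force between the fingers and block below 0.02 N) or (height (world z) of plug above 0.03 m and contact force between the fingers and plug below 0.02 N) or (height (world z) of bottle above 0.03 m and contact force between the fingers and bottle below 0.02 N)).
It fails at once if the glue bottle is tipped by more than 0.5 rad (angle between bottle's own z axis and vertical above 0.5 rad).
It fails at once if the amber jar is moved by more than 20 mm (distance of jar from where it was at the start of the episode above 0.02 m).
It fails at once if the green tape is moved by more than 20 mm (distance of tape from where it was at the start of the episode above 0.02 m).
It also fails if it takes over 115 s, if anything falls off the work surface, if the arm or the gripper's body presses on something with over 40 N, if the wrist force passes 120 N, or if a joint passes its speed limit or range.

## Working session

There is one attempt and no reset: what is moved stays moved. The work goes in short steps, Python scripts to look and compute and a tool call to move; the robot and the scene stay as the last step left them, time stands still between calls to the robot, and variables do not carry over. Pictures are saved under pics/ and viewed, about 12 in all and at most 16, crops included, and the job is handed in when it is done.

Besides the shell and the picture viewer there is one more tool, called after ">>>" in YAML: its name, and indented under it one key for each argument. drive_tool: Moves the arm, as the interface text tells. Its arguments: {"type":"object","properties":{"steps":{"type":"array","items":{"type":"object","properties":{"translation":{"type":"array","items":{"type":"number"}},"turn":{"type":"array","items":{"type":"number"}}}}},"gripper":{"type":"number"},"grip_force":{"type":"number"}},"required":["steps"]}

```bash
mkdir -p pics
cat > h.py <<'E'
import numpy as np,cv2
from bench import arm
def cal(n):
    c=arm.calibration(n);R=cv2.Rodrigues(np.array(c["rvec"],float))[0];return np.array(c["mtx"]),R,np.array(c["tvec"],float).ravel()
def ray(n,uv,z):
    K,R,t=cal(n);uv=np.atleast_2d(uv).astype(float)
    d=(np.linalg.inv(K)@np.c_[uv,np.ones(len(uv))].T);d=R.T@d;o=-R.T@t
    return (o[:,None]+d*((z-o[2])/d[2])).T[:,:2]
def save(n,f):
    p,d=arm.grab_frame(n);cv2.imwrite(f"pics/{f}.png",p[:,:,::-1]);np.savez(f"pics/{f}.npz",p=p,d=d);return p,d
E
python3 - <<'E'
from h import *
print(arm.state())
a,_=save("top","t0");b,_=save("side","s0")
for n in("top","side"):
    K,R,t=cal(n);print(n,-R.T@t,R[2],K[0,0])
E
```

```text
{'clock': 0.0, 'joints': array([ 1.20940337e+00,  3.00502218e-01,  1.52155629e+00, -4.21860032e-06,
        1.32067821e+00, -6.66038048e-02]), 'joint_velocities': array([ 0.00069683,  0.00024846, -0.00142302,  0.0004607 , -0.00084502,
        0.00167111]), 'tau': array([ 1.68177059e-03, -5.31803441e+01, -3.52744889e+01,  7.08556990e-02,
        2.43146508e-02, -1.10098938e-04]), 'eef_pos': array([0.15971474, 0.52604274, 0.20637974]), 'orientation': array([ 8.03285964e-01,  5.95593261e-01, -4.80053937e-04,  3.11077641e-04]), 'wrist_force': array([0.42873153, 0.32690679, 1.06844827]), 'wrist_torque': array([0.01176239, 0.07093591, 0.02775757]), 'gripper_width': 0.09406021386353498}
top [ 0.29922993 -0.01900291  1.13622113] [ 1.22908672e-01  2.92047079e-05 -9.92417985e-01] 388.8596013097369
side [-0.00413332 -1.01084045  0.70800178] [ 0.34341388  0.78155616 -0.52080407] 353.1327993699413
```

View pics/t0.png

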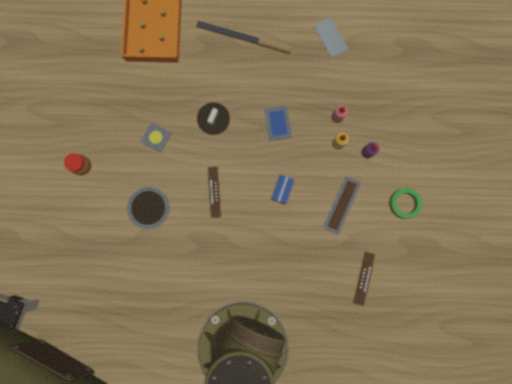

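View pics/s0.png

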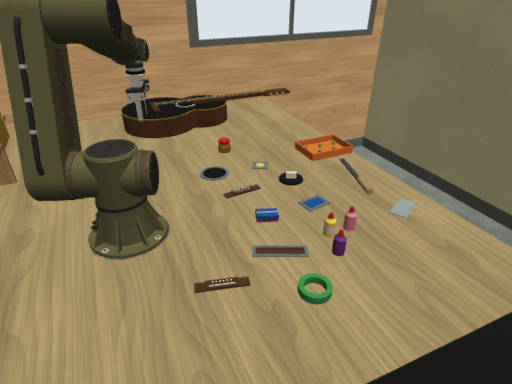

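The top view shows these bridge-like things: (214,192), which is farthest left, (364,279), and the painted outline on a mat at (342,206). The bottles are yellow (342,140), pink (341,113) and purple (371,150). The block is at (283,190), and its outline on the mat is at (278,123). The plug is at (213,118), and its outline is at (148,208). I choose bridge (214,192), the yellow bottle, block (283,190) and plug (213,118).

```bash
cat > meas.py <<'E'
from h import *
# name: window centre, half, color rule, plane height
def masks(p):
    r,g,b=[p[:,:,i].astype(int) for i in range(3)];v=p.max(2).astype(int);
    s=v-p.min(2).astype(int)
    return dict(brown=(v<100), blue=(b-r>40), dark=(v<60), yellow=(r-b>90)&(g-b>80)&(r>120), nonwood=(r-b<25)|(v<100), green=(g-r>40))
def blob(n,p,c,h,col,z):
    m=masks(p)[col].astype(np.uint8)*255
    w=np.zeros_like(m);x,y=c;w[max(0,y-h):y+h+1,max(0,x-h):x+h+1]=1;m=m*w
    m=cv2.morphologyEx(m,cv2.MORPH_CLOSE,np.ones((5,5)))
    cs,_=cv2.findContours(m,cv2.RETR_EXTERNAL,cv2.CHAIN_APPROX_NONE)
    if not cs: return None
    k=max(cs,key=cv2.contourArea)
    P=ray(n,k[:,0,:],z);
    rc=cv2.minAreaRect((P*1000).astype(np.float32));bx=cv2.boxPoints(rc)
    e=max([bx[1]-bx[0],bx[2]-bx[1]],key=np.linalg.norm)
    M=cv2.moments(k);cm=ray(n,[M['m10']/M['m00'],M['m01']/M['m00']],z)[0]*1000
    return np.round(rc[0],1),np.round(rc[1],1),round(float(np.arctan2(e[1],e[0])%np.pi),3),'cm',np.round(cm,1)
E
python3 - <<'E'
from meas import *
p=np.load("pics/t0.npz")['p']
for nm,a in dict(bridge=((214,192),32,'brown',.009),block=((283,190),20,'blue',.026),plug=((213,118),24,'dark',.01),
  bottle=((342,140),11,'yellow',.045),bridge_mat=((342,206),34,'brown',.004),bridge_mat_felt=((342,206),34,'nonwood',.004),block_mat=((278,123),22,'blue',.004),block_mat_felt=((278,123),22,'nonwood',.004),
  plug_mat=((148,208),26,'dark',.004),plug_mat_felt=((148,208),26,'nonwood',.004),bottle_mat=((156,137),12,'yellow',.004),bottle_mat_felt=((156,137),20,'nonwood',.004),tape=((406,203),24,'green',.024)).items():
    print(nm,blob("top",p,*a))
q=np.load("pics/s0.npz")['p']
print('s bottle',blob("side",q,(330,225),14,'yellow',.04))
print('jar',ray("top",[74,162],.06),'pink',ray("top",[341,113],.05),'purple',ray("top",[371,150],.05))
rs=lambda a:cv2.resize(a,None,fx=5,fy=5,interpolation=cv2.INTER_CUBIC)
def crop(c,h=30): x,y=c;return rs(p[y-h:y+h,x-h:x+h])[:,:,::-1]
cs=[crop((214,192)),crop((283,190))];ds=[crop((213,118)),crop((342,140))]
cv2.imwrite("pics/c0.png",np.vstack([np.hstack(cs),np.hstack(ds)]))
E
```

```text
bridge (array([439.6,  95. ]), array([145.5,  25.6]), 0.092, 'cm', array([437.4,  93.4]))
block (array([ 448.6, -102.4]), array([40.8, 71.8]), 2.833, 'cm', array([ 448.1, -102.8]))
plug (array([659.5, 105.5]), array([88.8, 86.6]), 0.654, 'cm', array([660.1, 105.8]))
bottle (array([ 587.7, -278.3]), array([ 9.7, 23.6]), 2.114, 'cm', array([ 587.5, -277.7]))
bridge_mat (array([ 408.1, -279.1]), array([ 36. , 152.4]), 2.726, 'cm', array([ 407.4, -278.5]))
bridge_mat_felt (array([ 408.9, -279.1]), array([ 50.7, 170.2]), 2.717, 'cm', array([ 408.1, -278.6]))
block_mat (array([652.4, -88.3]), array([75.1, 45. ]), 0.171, 'cm', array([652.2, -88.3]))
block_mat_felt (array([652. , -88.1]), array([101.3,  71.3]), 0.17, 'cm', array([651.8, -88.1]))
plug_mat (array([389.1, 288.3]), array([88.3, 89.4]), 2.395, 'cm', array([389.5, 287.8]))
plug_mat_felt (array([389.3, 287. ]), array([120. , 122.8]), 1.592, 'cm', array([389. , 287.6]))
bottle_mat (array([601.7, 277.3]), array([27.6, 30. ]), 1.592, 'cm', array([601.3, 276.5]))
bottle_mat_felt (array([600.6, 276.4]), array([71. , 68.7]), 1.124, 'cm', array([600.4, 276.4]))
tape (array([ 417. , -460.6]), array([83.4, 84.2]), 3.118, 'cm', array([ 416. , -459.7]))
s bottle (array([ 603.7, -262.1]), array([33.2, 35.7]), 2.719, 'cm', array([ 603.9, -262. ]))
jar [[0.50838441 0.48654343]] pink [[ 0.6703676  -0.26807752]] purple [[ 0.56292977 -0.3529766 ]]
```

View pics/c0.png

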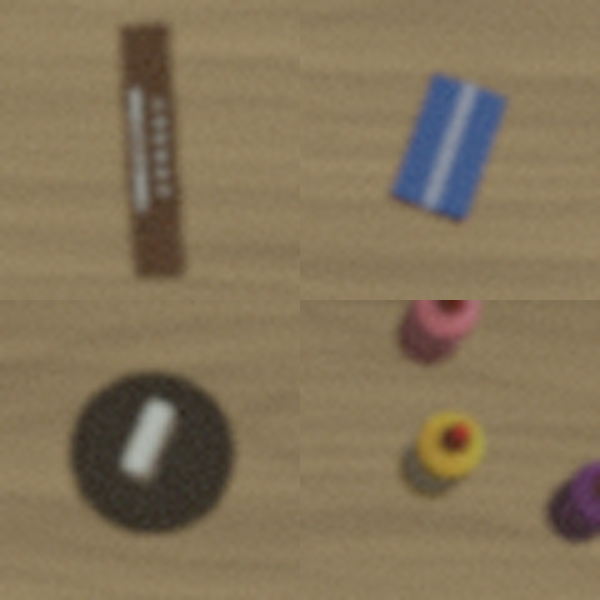

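The crops confirm the choices: the bridge has its saddle strip and pin dots, the block its silver line, the plug its white tab, and the bottle is yellow with a red nozzle. Next I refine the plug tab and the bottle, then compute the first move.

```bash
cat > go.py <<'E'
from h import *
import sys
from scipy.spatial.transform import Rotation as Ro
def go(*T):
    s=arm.state();R=Ro.from_quat(s['orientation']);M=R.as_matrix();p=s['eef_pos'];yaw=np.arctan2(M[1,0],M[0,0])
    print('t',round(s['clock'],2),'at',p.round(4),'yaw',yaw.round(3),'tilt',np.round(M[:2,2],4),'w',round(s['gripper_width'],4),'F',s['wrist_force'].round(1))
    c,n=np.cos(yaw),np.sin(yaw)
    for x,y,z,w in T:
        d=np.array([x,y,z])-p;dy=(w-yaw+np.pi)%(2*np.pi)-np.pi
        print((x,y,z,w),'-> tr cm',np.round(100*np.array([c*d[0]+n*d[1],n*d[0]-c*d[1],-d[2]]),2),'turn z',round(-dy,3))
if __name__=='__main__':
    go(*[tuple(map(float,a.split(','))) for a in sys.argv[1:]])
E
python3 - <<'E'
from h import *
from go import go
p=np.load("pics/t0.npz")['p'].astype(int)
w=p[95:143,190:238];m=(w.min(2)>130)&(abs(w[:,:,0]-w[:,:,2])<30)
ys,xs=np.nonzero(m);P=ray("top",np.c_[xs+190,ys+95],.036)
h=m&(cv2.distanceTransform((w.max(2)<60).astype(np.uint8),2,3)>=0)
# keep pixels near tab
k=np.linalg.norm(P-np.array([.66,.105]),axis=1)<.035
rc=cv2.minAreaRect((P[k]*1000).astype(np.float32));v=np.linalg.svd(P[k]-P[k].mean(0))[2][0]
print('tab',rc,P[k].mean(0),np.arctan2(v[1],v[0]),k.sum())
K,R,t=cal("top");print('bottle',ray("top",[342,138.7],.056),ray("top",[342,140],.07))
go((.66,.1055,.12,1.127))
E
```

```text
tab ((660.989990234375, 105.5753173828125), (13.777685165405273, 40.01778793334961), 68.49900817871094) [0.6609873  0.10553941] 2.761400754295824 64
bottle [[ 0.59264006 -0.26900001]] [[ 0.58508897 -0.26573146]]
t 0.1 at [0.1597 0.5261 0.2065] yaw 1.276 tilt [-0.0003 -0.0009] w 0.0939 F [-0.7  0.4 -0.4]
(0.66, 0.1055, 0.12, 1.127) -> tr cm [-25.7   60.09   8.65] turn z 0.149
```

>>> drive_tool:
  steps:
    - {"translation": [-25.7,60.1,0],"turn": [0,0,0.09]}
    - {"translation": [-25.7,60.1,0],"turn": [0,0,0.09]}
    - {"translation": [-25.7,60.1,0],"turn": [0,0,0.09]}
    - {"translation": [-25.7,60.1,0],"turn": [0,0,0.09]}
    - {"translation": [-25.7,60.1,0],"turn": [0,0,0.09]}
    - {"translation": [-25.7,60.1,0],"turn": [0,0,0.09]}
    - {"translation": [-25.7,60.1,0],"turn": [0,0,0.09]}
    - {"translation": [-25.7,60.1,0],"turn": [0,0,0.09]}
    - {"translation": [-25.7,60.1,0],"turn": [0,0,0.09]}
    - {"translation": [-25.7,60.1,0],"turn": [0,0,0.09]}
    - {"translation": [-25.7,60.1,0],"turn": [0,0,0.09]}
    - {"translation": [-25.7,60.1,0],"turn": [0,0,0.09]}
    - {"translation": [-25.7,60.1,8.6],"turn": [0,0,0.09]}
    - {"translation": [-25.7,60.1,8.6],"turn": [0,0,0.09]}
    - {"translation": [-25.7,60.1,8.6],"turn": [0,0,0.09]}
    - {"translation": [-25.7,60.1,8.6],"turn": [0,0,0.09]}
    - {"translation": [-25.7,60.1,8.6],"turn": [0,0,0.09]}
    - {"translation": [-25.7,60.1,8.6],"turn": [0,0,0.09]}
  gripper: 5.0
  grip_force: 15

```text
clock: 1.9
eef_pos: [0.6605, 0.1068, 0.1235]
orientation: [0.829, 0.559, 0.002, 0.001]
wrist_force: [0.6, -0.5, 0.9]
gripper_width: 0.0498
```

```bash
python3 go.py .661,.1055,.037,1.19
```

```text
t 1.9 at [0.6605 0.1068 0.1235] yaw 1.187 tilt [0.0035 0.0004] w 0.0498 F [ 0.6 -0.5  0.9]
(0.661, 0.1055, 0.037, 1.19) -> tr cm [-0.1   0.09  8.65] turn z -0.003
```

>>> drive_tool:
  steps:
    - {"translation": [0,0,4],"turn": [0,0,0]}
    - {"translation": [0,0,7],"turn": [0,0,0]}
    - {"translation": [0,0,8.4],"turn": [0,0,0]}
    - {"translation": [0,0,8.4],"turn": [0,0,0]}
    - {"translation": [0,0,8.4],"turn": [0,0,0]}

```text
clock: 2.4
eef_pos: [0.661, 0.1061, 0.039]
orientation: [0.829, 0.559, 0.001, 0.001]
wrist_force: [0.5, -0.1, 0.3]
gripper_width: 0.0499
```

>>> drive_tool:
  steps:
    - {"translation": [0,0,0],"turn": [0,0,0]}
    - {"translation": [0,0,0],"turn": [0,0,0]}
    - {"translation": [0,0,0],"turn": [0,0,0]}
    - {"translation": [0,0,0],"turn": [0,0,0]}
    - {"translation": [0,0,0],"turn": [0,0,0]}
    - {"translation": [0,0,0],"turn": [0,0,0]}
    - {"translation": [0,0,-2],"turn": [0,0,0]}
    - {"translation": [0,0,-4],"turn": [0,0,0]}
    - {"translation": [0,0,-4],"turn": [0,0,0]}
    - {"translation": [0,0,-4],"turn": [0,0,0]}
  gripper: 0.8

```text
clock: 3.4
eef_pos: [0.6601, 0.1057, 0.0766]
orientation: [0.829, 0.559, 0.0, 0.0]
wrist_force: [0.4, -0.3, -0.1]
gripper_width: 0.0083
```

```bash
python3 go.py .3892,.2875,.09,1.19; python3 -c "
from h import *
a,_=save('top','t1');b,_=save('side','s1')
cv2.imwrite('pics/c1.png',np.hstack([cv2.resize(x,None,fx=4,fy=4)[:,:,::-1] for x in (a[70:170,160:260],b[110:210,230:330])]))"
```

```text
t 3.4 at [0.6601 0.1057 0.0766] yaw 1.186 tilt [ 0.0001 -0.    ] w 0.0083 F [ 0.4 -0.3 -0.1]
(0.3892, 0.2875, 0.09, 1.19) -> tr cm [  6.68 -31.94  -1.34] turn z -0.004
```

View pics/c1.png

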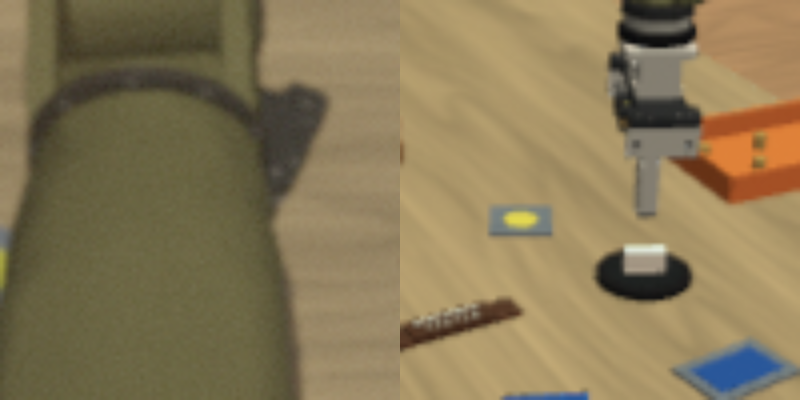

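The crop shows the plug still on the bench and the fingers shut above it, so the lift probably started before they had closed. I'll retry with more closing time and check the opening before lifting.

>>> drive_tool:
  steps:
    - {"translation": [0,0,0],"turn": [0,0,0]}
    - {"translation": [0,0,0],"turn": [0,0,0]}
    - {"translation": [0,0,0],"turn": [0,0,0]}
    - {"translation": [0,0,0],"turn": [0,0,0]}
    - {"translation": [0,0,0],"turn": [0,0,0]}
    - {"translation": [0,0,0],"turn": [0,0,0]}
    - {"translation": [0,0,0],"turn": [0,0,0]}
  gripper: 4.0

```text
clock: 4.2
eef_pos: [0.6602, 0.1057, 0.077]
orientation: [0.829, 0.559, 0.0, 0.0]
wrist_force: [0.1, -0.2, 0.4]
gripper_width: 0.04
```

>>> drive_tool:
  steps:
    - {"translation": [0,0,3],"turn": [0,0,0]}
    - {"translation": [0,0,4],"turn": [0,0,0]}
    - {"translation": [0,0,4],"turn": [0,0,0]}
    - {"translation": [0,0,4],"turn": [0,0,0]}
    - {"translation": [0,0,4],"turn": [0,0,0]}

```text
clock: 4.7
eef_pos: [0.6608, 0.1058, 0.0382]
orientation: [0.829, 0.559, 0.001, 0.0]
wrist_force: [-0.5, -0.4, -1.3]
gripper_width: 0.0399
```

>>> drive_tool:
  steps:
    - {"translation": [0,0,0],"turn": [0,0,0]}
    - {"translation": [0,0,0],"turn": [0,0,0]}
    - {"translation": [0,0,0],"turn": [0,0,0]}
    - {"translation": [0,0,0],"turn": [0,0,0]}
    - {"translation": [0,0,0],"turn": [0,0,0]}
    - {"translation": [0,0,0],"turn": [0,0,0]}
    - {"translation": [0,0,0],"turn": [0,0,0]}
    - {"translation": [0,0,0],"turn": [0,0,0]}
    - {"translation": [0,0,0],"turn": [0,0,0]}
    - {"translation": [0,0,0],"turn": [0,0,0]}
  gripper: 0
  grip_force: 20

```text
clock: 5.7
eef_pos: [0.6607, 0.1058, 0.0378]
orientation: [0.829, 0.559, 0.001, 0.0]
wrist_force: [-0.1, 0.6, 5.4]
gripper_width: 0.0006
```

```bash
python3 -c "
from h import *
b,_=save('side','s2')
cv2.imwrite('pics/c2.png',cv2.resize(b[110:210,230:330],None,fx=6,fy=6,interpolation=2)[:,:,::-1])"
```

```text
(no output)
```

View pics/c2.png

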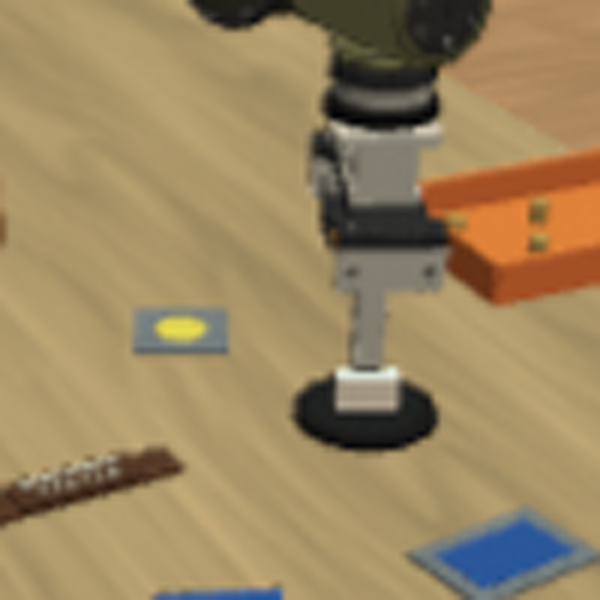

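Run:
```python
from meas import *
q=np.load("pics/s0.npz")['p']
for nm,a in dict(bridge=((242,191),22,'brown',.009),plug=((291,179),14,'dark',.008),bridge_mat=((280,251),32,'brown',.004),block_mat=((314,203),18,'blue',.004),
  plug_mat=((214,173),16,'dark',.004),bottle_mat=((260,165),10,'yellow',.004),tape=((315,288),22,'green',.012),block=((267,214),16,'blue',.013)).items():
    print(nm,blob("side",q,*a))
# depth checks
for n,f,uvs in(("top","t0",[(342,206),(278,123),(148,208),(213,100),(196,118),(283,190),(300,240)]),("side","s0",[(280,251),(314,203),(214,173),(283,179),(300,240)])):
    d=np.load(f"pics/{f}.npz")['d'];K,R,t=cal(n)
    for u,v in uvs:
        z=np.median(d[v-1:v+2,u-1:u+2]);X=R.T@(np.linalg.inv(K)@np.array([u,v,1])*z-t);print(n,u,v,X.round(4))
# project TCP/fingertip in the side view
K,R,t=cal("side");s=arm.state()
for z in(.016,.1):
    X=R@np.array([.6607,.1058,z])+t;x=K@X;print('fingertip proj side',z,x[:2]/x[2])
```

```text
bridge (array([433.8,  81.6]), array([147.1,  37.7]), 0.097, 'cm', array([430.6,  79. ]))
plug (array([654. ,  89.4]), array([93.1, 93.3]), 2.539, 'cm', array([649. ,  82.2]))
bridge_mat (array([ 407.1, -284.5]), array([ 27.9, 150.3]), 2.72, 'cm', array([ 406.5, -284.5]))
block_mat (array([649.5, -93.9]), array([77. , 46.4]), 0.183, 'cm', array([648.7, -94.4]))
plug_mat (array([387.2, 279.9]), array([82.4, 95. ]), 2.718, 'cm', array([386.7, 278.9]))
bottle_mat (array([597.7, 270.6]), array([26.9, 33.1]), 1.975, 'cm', array([597.6, 270. ]))
tape (array([ 419.3, -465.5]), array([104.7,  89.8]), 1.447, 'cm', array([ 416.4, -467. ]))
block (array([ 450.3, -105.2]), array([70.1, 74.4]), 2.809, 'cm', array([ 449.7, -105.9]))
top 342 206 [ 0.4049 -0.2793  0.0047]
top 278 123 [ 0.6508 -0.0892  0.0048]
top 148 208 [0.3873 0.2864 0.0053]
top 213 100 [7.197e-01 1.084e-01 7.000e-04]
top 196 118 [ 6.626e-01  1.579e-01 -2.000e-04]
top 283 190 [ 0.4457 -0.1048  0.0259]
top 300 240 [ 3.039e-01 -1.577e-01  3.000e-04]
side 280 251 [ 0.4057 -0.2893  0.0041]
side 314 203 [ 0.6467 -0.1002  0.0028]
side 214 173 [0.3862 0.277  0.0027]
side 283 179 [0.6245 0.1002 0.0083]
side 300 240 [ 0.4928 -0.2611 -0.0026]
fingertip proj side 0.016 [290.17272848 175.02614233]
fingertip proj side 0.1 [291.27539808 156.5549915 ]
```

The fingers look either higher or further back than the reported pose implies. I'll check with the depth image on the finger.

Run:
```python
from h import *
K,R,t=cal("side")
for f in("s1","s2"):
    d=np.load(f"pics/{f}.npz");p=d['p'];d=d['d']
    for v in range(148,182,2):
        u=291;z=d[v,u];X=R.T@(np.linalg.inv(K)@np.array([u,v,1])*z-t);print(f,v,p[v,u],X.round(3))
```

```text
s1 148 [132 126 113] [0.616 0.036 0.174]
s1 150 [135 130 116] [0.651 0.094 0.135]
s1 152 [133 127 114] [0.646 0.085 0.131]
s1 154 [131 125 112] [0.65  0.091 0.12 ]
s1 156 [131 125 112] [0.651 0.092 0.11 ]
s1 158 [131 125 112] [0.65  0.089 0.103]
s1 160 [131 125 112] [0.65  0.089 0.094]
s1 162 [131 125 113] [0.651 0.089 0.085]
s1 164 [128 114  85] [ 0.731  0.222 -0.   ]
s1 166 [175 153 107] [0.72  0.203 0.001]
s1 168 [162 141  99] [ 0.717  0.196 -0.005]
s1 170 [163 143 100] [ 0.703  0.172 -0.001]
s1 172 [225 232 220] [0.661 0.101 0.032]
s1 174 [165 151 132] [0.662 0.101 0.023]
s1 176 [162 148 130] [0.658 0.095 0.017]
s1 178 [99 92 81] [0.656 0.09  0.011]
s1 180 [31 34 32] [0.649 0.077 0.01 ]
s2 148 [44 44 43] [0.616 0.036 0.173]
s2 150 [27 27 28] [0.613 0.031 0.168]
s2 152 [121 115 103] [0.611 0.027 0.162]
s2 154 [132 127 113] [0.617 0.036 0.149]
s2 156 [132 126 113] [0.618 0.036 0.141]
s2 158 [132 126 113] [0.62  0.038 0.131]
s2 160 [131 125 112] [0.652 0.091 0.093]
s2 162 [131 125 112] [0.656 0.098 0.08 ]
s2 164 [131 125 112] [0.654 0.094 0.073]
s2 166 [131 126 112] [0.657 0.097 0.062]
s2 168 [131 125 112] [0.656 0.094 0.055]
s2 170 [131 126 112] [0.656 0.094 0.046]
s2 172 [206 218 202] [0.659 0.097 0.035]
s2 174 [166 153 133] [0.66  0.098 0.025]
s2 176 [162 149 130] [0.66  0.097 0.016]
s2 178 [100  94  83] [0.66  0.096 0.007]
s2 180 [31 33 31] [0.649 0.077 0.01 ]
```

Depth puts the fingertips at about the reported TCP height (tip z ≈ 0.08 with TCP 0.077). They should be 22 mm below it, so the reported z or the tool length is about 22 mm off and the jaws closed on top of the tab. I'll raise, open and go 20 mm lower, watching the force.

>>> drive_tool:
  steps:
    - {"translation": [0,0,-2],"turn": [0,0,0]}
    - {"translation": [0,0,-2],"turn": [0,0,0]}
    - {"translation": [0,0,-2],"turn": [0,0,0]}
    - {"translation": [0,0,-2],"turn": [0,0,0]}
    - {"translation": [0,0,-2],"turn": [0,0,0]}
    - {"translation": [0,0,-2],"turn": [0,0,0]}
    - {"translation": [0,0,-2],"turn": [0,0,0]}
    - {"translation": [0,0,0],"turn": [0,0,0]}
    - {"translation": [0,0,1],"turn": [0,0,0]}
    - {"translation": [0,0,1.6],"turn": [0,0,0]}
    - {"translation": [0,0,1.6],"turn": [0,0,0]}
    - {"translation": [0,0,1.6],"turn": [0,0,0]}
  gripper: 4.0

```text
clock: 6.95
eef_pos: [0.6604, 0.1058, 0.0214]
orientation: [0.829, 0.559, 0.0, 0.0]
wrist_force: [0.8, -0.6, -0.3]
gripper_width: 0.0398
```

>>> drive_tool:
  steps:
    - {"translation": [0,0,0.3],"turn": [0,0,0]}
    - {"translation": [0,0,0.3],"turn": [0,0,0]}
    - {"translation": [0,0,0.3],"turn": [0,0,0]}

```text
clock: 7.25
eef_pos: [0.6603, 0.1057, 0.0181]
orientation: [0.829, 0.559, 0.0, 0.0]
wrist_force: [0.0, 0.2, -0.6]
gripper_width: 0.0403
```

>>> drive_tool:
  steps:
    - {"translation": [0,0,0],"turn": [0,0,0]}
    - {"translation": [0,0,0],"turn": [0,0,0]}
    - {"translation": [0,0,0],"turn": [0,0,0]}
    - {"translation": [0,0,0],"turn": [0,0,0]}
    - {"translation": [0,0,0],"turn": [0,0,0]}
    - {"translation": [0,0,0],"turn": [0,0,0]}
    - {"translation": [0,0,0],"turn": [0,0,0]}
  gripper: 0

```text
clock: 7.95
eef_pos: [0.6602, 0.1057, 0.018]
orientation: [0.829, 0.559, -0.0, -0.0]
wrist_force: [-0.1, 0.3, -0.4]
gripper_width: 0.0141
```

The opening is 14.1 mm, so the tab is gripped. Lift and carry to the plug mat.

>>> drive_tool:
  steps:
    - {"translation": [0,0,-2],"turn": [0,0,0]}
    - {"translation": [0,0,-5],"turn": [0,0,0]}
    - {"translation": [0,0,-5],"turn": [0,0,0]}
    - {"translation": [0,0,-5],"turn": [0,0,0]}

```text
clock: 8.35
eef_pos: [0.6602, 0.1058, 0.0679]
orientation: [0.829, 0.559, 0.0, 0.0]
wrist_force: [-0.8, -0.1, -1.2]
gripper_width: 0.0138
```

```bash
python3 go.py .388,.285,.068,1.187
```

```text
t 8.35 at [0.6602 0.1058 0.0679] yaw 1.186 tilt [0.0005 0.0001] w 0.0138 F [-0.8 -0.1 -1.2]
(0.388, 0.285, 0.068, 1.187) -> tr cm [ 6.400e+00 -3.196e+01 -1.000e-02] turn z -0.001
```

>>> drive_tool:
  steps:
    - {"translation": [0.7,-3.5,0],"turn": [0,0,0]}
    - {"translation": [1.5,-7.5,0],"turn": [0,0,0]}
    - {"translation": [2.3,-11.5,0],"turn": [0,0,0]}
    - {"translation": [3.1,-15.5,0],"turn": [0,0,0]}
    - {"translation": [3.9,-19.5,0],"turn": [0,0,0]}
    - {"translation": [4.7,-23.5,0],"turn": [0,0,0]}
    - {"translation": [5.5,-27.5,0],"turn": [0,0,0]}
    - {"translation": [6.1,-30.5,0],"turn": [0,0,0]}
    - {"translation": [6.4,-32,0],"turn": [0,0,0]}
    - {"translation": [6.4,-32,0],"turn": [0,0,0]}
    - {"translation": [6.4,-32,0],"turn": [0,0,0]}
    - {"translation": [6.4,-32,2.5],"turn": [0,0,0]}
    - {"translation": [6.4,-32,2.5],"turn": [0,0,0]}
    - {"translation": [6.4,-32,2.5],"turn": [0,0,0]}

```text
clock: 9.75
eef_pos: [0.3882, 0.2845, 0.0429]
orientation: [0.83, 0.558, -0.001, 0.0]
wrist_force: [0.4, 0.0, -1.4]
gripper_width: 0.0135
```

```bash
python3 go.py .388,.285,.022,1.187; python3 -c "
from h import *
a,_=save('top','t3');b,_=save('side','s3')
cv2.imwrite('pics/c3.png',np.hstack([cv2.resize(x,None,fx=5,fy=5,interpolation=2)[:,:,::-1] for x in (a[170:250,110:190],b[120:200,170:250])]))"
```

```text
t 9.75 at [0.3882 0.2845 0.0429] yaw 1.185 tilt [-0.0009 -0.0006] w 0.0135 F [ 0.4  0.  -1.4]
(0.388, 0.285, 0.022, 1.187) -> tr cm [ 0.03 -0.04  2.09] turn z -0.002
```

View pics/c3.png

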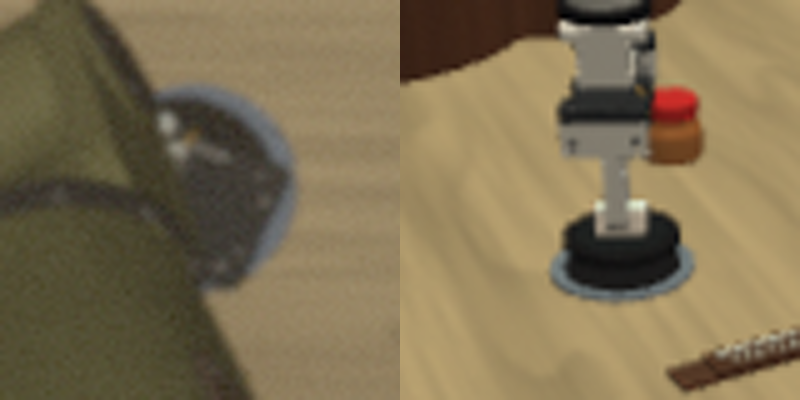

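The side crop shows the plug held level about 2 cm above its mat and centred on it. The disc is at crop (620,240) and the mat at (622,275). I'll set it down.

>>> drive_tool:
  steps:
    - {"translation": [0,0,0.7],"turn": [0,0,0]}
    - {"translation": [0,0,1.4],"turn": [0,0,0]}
    - {"translation": [0,0,2.0],"turn": [0,0,0]}
    - {"translation": [0,0,2.05],"turn": [0,0,0]}
    - {"translation": [0,0,2.1],"turn": [0,0,0]}
    - {"translation": [0,0,2.1],"turn": [0,0,0]}

```text
clock: 10.45
eef_pos: [0.3876, 0.2851, 0.0219]
orientation: [0.829, 0.559, -0.0, 0.0]
wrist_force: [-0.1, -0.3, -1.2]
gripper_width: 0.0143
```

>>> drive_tool:
  steps:
    - {"translation": [0,0,0],"turn": [0,0,0]}
    - {"translation": [0,0,0],"turn": [0,0,0]}
    - {"translation": [0,0,0],"turn": [0,0,0]}
    - {"translation": [0,0,0],"turn": [0,0,0]}
    - {"translation": [0,0,0],"turn": [0,0,0]}
    - {"translation": [0,0,-3],"turn": [0,0,0]}
    - {"translation": [0,0,-6],"turn": [0,0,0]}
    - {"translation": [0,0,-8],"turn": [0,0,0]}
    - {"translation": [0,0,-8],"turn": [0,0,0]}
    - {"translation": [0,0,-8],"turn": [0,0,0]}
  gripper: 4.0

```text
clock: 11.45
eef_pos: [0.3875, 0.2851, 0.1016]
orientation: [0.829, 0.559, 0.0, 0.0]
wrist_force: [-0.2, 0.5, -0.3]
gripper_width: 0.0402
```

```bash
python3 go.py .4486,-.1024,.1,1.262
```

```text
t 11.45 at [0.3875 0.2851 0.1016] yaw 1.186 tilt [0.0001 0.    ] w 0.0402 F [-0.2  0.5 -0.3]
(0.4486, -0.1024, 0.1, 1.262) -> tr cm [-33.62  20.21   0.16] turn z -0.076
```

>>> drive_tool:
  steps:
    - {"translation": [-33.6,20.2,0],"turn": [0,0,-0.076]}
    - {"translation": [-33.6,20.2,0],"turn": [0,0,-0.076]}
    - {"translation": [-33.6,20.2,0],"turn": [0,0,-0.076]}
    - {"translation": [-33.6,20.2,0],"turn": [0,0,-0.076]}
    - {"translation": [-33.6,20.2,0],"turn": [0,0,-0.076]}
    - {"translation": [-33.6,20.2,0],"turn": [0,0,-0.076]}
    - {"translation": [-33.6,20.2,0],"turn": [0,0,-0.076]}
    - {"translation": [-33.6,20.2,0],"turn": [0,0,-0.076]}
    - {"translation": [-33.6,20.2,0],"turn": [0,0,-0.076]}
    - {"translation": [-33.6,20.2,0],"turn": [0,0,-0.076]}
    - {"translation": [-33.6,20.2,0],"turn": [0,0,-0.076]}
    - {"translation": [-33.6,20.2,0],"turn": [0,0,-0.076]}
  gripper: 8.0

```text
clock: 12.65
eef_pos: [0.4485, -0.1009, 0.1016]
orientation: [0.807, 0.591, -0.0, -0.0]
wrist_force: [0.5, -0.6, -0.0]
gripper_width: 0.0799
```

```bash
python3 go.py .4486,-.1035,.012,1.262
python3 - <<'E'
from meas import *
p,_=save("top","t4");q,_=save("side","s4")
print('plug top',blob("top",p,(148,208),28,'dark',.014),'mat',blob("top",p,(148,208),28,'nonwood',.004))
print('plug side',blob("side",q,(214,173),20,'nonwood',.004))
cv2.imwrite('pics/c4.png',np.hstack([cv2.resize(x,None,fx=5,fy=5,interpolation=2)[:,:,::-1] for x in (p[170:250,110:190],q[130:210,170:250])]))
E
```

```text
t 12.65 at [ 0.4485 -0.1009  0.1016] yaw 1.264 tilt [-0.0006  0.0002] w 0.0799 F [ 0.5 -0.6 -0. ]
(0.4486, -0.1035, 0.012, 1.262) -> tr cm [-0.24  0.08  8.96] turn z 0.002
plug top (array([388. , 288.5]), array([84.3, 78. ]), 0.05, 'cm', array([388.9, 286.2])) mat (array([389.3, 288.2]), array([120. , 120.3]), 1.592, 'cm', array([389. , 287.6]))
plug side (array([389.7, 285.3]), array([129. , 120.7]), 1.147, 'cm', array([386.3, 278.3]))
```

View pics/c4.png

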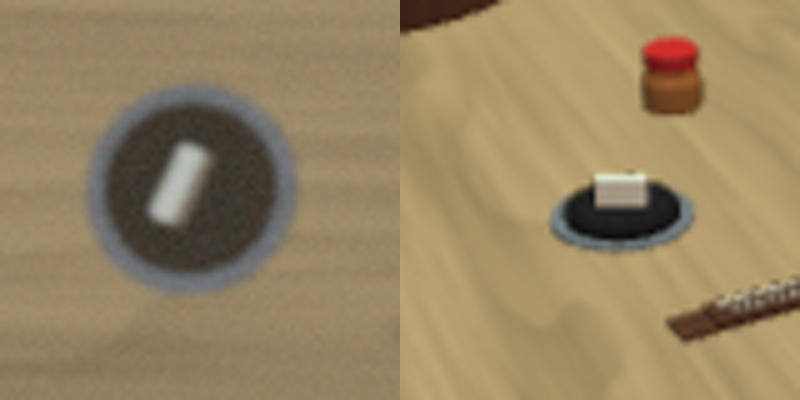

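The top crop shows the plug centred on its mat. The disc is at crop (190,188) and the mat ring at (192,190), within about 2 mm. Next the block.

>>> drive_tool:
  steps:
    - {"translation": [0,0,4],"turn": [0,0,0]}
    - {"translation": [0,0,7],"turn": [0,0,0]}
    - {"translation": [0,0,8.6],"turn": [0,0,0]}
    - {"translation": [0,0,9.0],"turn": [0,0,0]}
    - {"translation": [0,0,9.1],"turn": [0,0,0]}
    - {"translation": [0,0,9.1],"turn": [0,0,0]}

```text
clock: 13.35
eef_pos: [0.4493, -0.1021, 0.0118]
orientation: [0.807, 0.59, 0.0, 0.001]
wrist_force: [-0.5, 0.4, 0.4]
gripper_width: 0.0798
```

>>> drive_tool:
  steps:
    - {"translation": [0,0,0],"turn": [0,0,0]}
    - {"translation": [0,0,0],"turn": [0,0,0]}
    - {"translation": [0,0,0],"turn": [0,0,0]}
    - {"translation": [0,0,0],"turn": [0,0,0]}
    - {"translation": [0,0,0],"turn": [0,0,0]}
    - {"translation": [0,0,0],"turn": [0,0,0]}
    - {"translation": [0,0,0],"turn": [0,0,0]}
    - {"translation": [0,0,0],"turn": [0,0,0]}
  gripper: 2.0

```text
clock: 14.15
eef_pos: [0.4488, -0.1022, 0.0111]
orientation: [0.807, 0.59, -0.0, 0.0]
wrist_force: [-2.1, -0.3, 5.4]
gripper_width: 0.0455
```

>>> drive_tool:
  steps:
    - {"translation": [0,0,-2],"turn": [0,0,0]}
    - {"translation": [0,0,-5],"turn": [0,0,0]}
    - {"translation": [0,0,-5],"turn": [0,0,0]}
    - {"translation": [0,0,-5],"turn": [0,0,0]}
    - {"translation": [0,0,-5],"turn": [0,0,0]}

```text
clock: 14.65
eef_pos: [0.4482, -0.1019, 0.0599]
orientation: [0.807, 0.59, -0.0, -0.001]
wrist_force: [-0.7, -0.3, -0.9]
gripper_width: 0.0458
```

```bash
python3 go.py .6515,-.0895,.06,1.742
```

```text
t 14.65 at [ 0.4482 -0.1019  0.0599] yaw 1.262 tilt [-0.0015  0.0005] w 0.0458 F [-0.7 -0.3 -0.9]
(0.6515, -0.0895, 0.06, 1.742) -> tr cm [ 7.36e+00  1.90e+01 -1.00e-02] turn z -0.48
```

>>> drive_tool:
  steps:
    - {"translation": [1.2,3,0],"turn": [0,0,-0.08]}
    - {"translation": [2.5,6.4,0],"turn": [0,0,-0.16]}
    - {"translation": [3.7,9.6,0],"turn": [0,0,-0.25]}
    - {"translation": [5,12.8,0],"turn": [0,0,-0.33]}
    - {"translation": [6.2,16,0],"turn": [0,0,-0.41]}
    - {"translation": [7.0,18.2,0],"turn": [0,0,-0.46]}
    - {"translation": [7.4,19,0],"turn": [0,0,-0.48]}
    - {"translation": [7.4,19,0],"turn": [0,0,-0.48]}
    - {"translation": [7.4,19,2],"turn": [0,0,-0.48]}
    - {"translation": [7.4,19,3.6],"turn": [0,0,-0.48]}
    - {"translation": [7.4,19,4.2],"turn": [0,0,-0.48]}
    - {"translation": [7.4,19,4.4],"turn": [0,0,-0.48]}
    - {"translation": [7.4,19,4.4],"turn": [0,0,-0.48]}
    - {"translation": [7.4,19,4.4],"turn": [0,0,-0.48]}

```text
clock: 16.05
eef_pos: [0.6525, -0.0895, 0.0177]
orientation: [0.644, 0.765, 0.0, 0.0]
wrist_force: [-0.6, 0.4, -1.7]
gripper_width: 0.0461
```

```bash
python3 go.py .6515,-.0895,.015,1.742
```

```text
t 16.05 at [ 0.6525 -0.0895  0.0177] yaw 1.742 tilt [ 0.0011 -0.0002] w 0.0461 F [-0.6  0.4 -1.7]
(0.6515, -0.0895, 0.015, 1.742) -> tr cm [ 0.01 -0.1   0.27] turn z -0.0
```

>>> drive_tool:
  steps:
    - {"translation": [0,0,0.15],"turn": [0,0,0]}
    - {"translation": [0,0,0.25],"turn": [0,0,0]}
    - {"translation": [0,0,0.25],"turn": [0,0,0]}
    - {"translation": [0,0,0.25],"turn": [0,0,0]}

```text
clock: 16.45
eef_pos: [0.6525, -0.0894, 0.0151]
orientation: [0.644, 0.765, 0.0, 0.0]
wrist_force: [-2.0, -0.1, 6.6]
gripper_width: 0.0458
```

>>> drive_tool:
  steps:
    - {"translation": [0,0,0],"turn": [0,0,0]}
    - {"translation": [0,0,0],"turn": [0,0,0]}
    - {"translation": [0,0,0],"turn": [0,0,0]}
    - {"translation": [0,0,0],"turn": [0,0,0]}
    - {"translation": [0,0,0],"turn": [0,0,0]}
    - {"translation": [0,0,-3],"turn": [0,0,0]}
    - {"translation": [0,0,-6],"turn": [0,0,0]}
    - {"translation": [0,0,-8],"turn": [0,0,0]}
    - {"translation": [0,0,-8],"turn": [0,0,0]}
    - {"translation": [0,0,-8],"turn": [0,0,0]}
  gripper: 6.6

```text
clock: 17.45
eef_pos: [0.652, -0.0893, 0.0938]
orientation: [0.644, 0.765, -0.0, -0.0]
wrist_force: [-0.5, 0.1, -0.2]
gripper_width: 0.0659
```

```bash
python3 go.py .4388,.0938,.095,1.663
```

```text
t 17.45 at [ 0.652  -0.0893  0.0938] yaw 1.742 tilt [-0.0003  0.0001] w 0.0659 F [-0.5  0.1 -0.2]
(0.4388, 0.0938, 0.095, 1.663) -> tr cm [ 21.67 -17.89  -0.12] turn z 0.079
```

>>> drive_tool:
  steps:
    - {"translation": [21.7,-17.9,0],"turn": [0,0,0.08]}
    - {"translation": [21.7,-17.9,0],"turn": [0,0,0.08]}
    - {"translation": [21.7,-17.9,0],"turn": [0,0,0.08]}
    - {"translation": [21.7,-17.9,0],"turn": [0,0,0.08]}
    - {"translation": [21.7,-17.9,0],"turn": [0,0,0.08]}
    - {"translation": [21.7,-17.9,0],"turn": [0,0,0.08]}
    - {"translation": [21.7,-17.9,0],"turn": [0,0,0.08]}
    - {"translation": [21.7,-17.9,0],"turn": [0,0,0.08]}
    - {"translation": [21.7,-17.9,3],"turn": [0,0,0.08]}
    - {"translation": [21.7,-17.9,6],"turn": [0,0,0.08]}
    - {"translation": [21.7,-17.9,8],"turn": [0,0,0.08]}
    - {"translation": [21.7,-17.9,8.4],"turn": [0,0,0.08]}
    - {"translation": [21.7,-17.9,8.4],"turn": [0,0,0.08]}
    - {"translation": [21.7,-17.9,8.4],"turn": [0,0,0.08]}

```text
clock: 18.85
eef_pos: [0.4396, 0.0938, 0.0111]
orientation: [0.674, 0.738, 0.0, 0.0]
wrist_force: [-0.1, -0.0, 0.4]
gripper_width: 0.0659
```

>>> drive_tool:
  steps:
    - {"translation": [0,0,0.2],"turn": [0,0,0]}
    - {"translation": [0,0,0.3],"turn": [0,0,0]}
    - {"translation": [0,0,0.3],"turn": [0,0,0]}
    - {"translation": [0,0,0.3],"turn": [0,0,0]}

```text
clock: 19.25
eef_pos: [0.439, 0.094, 0.0077]
orientation: [0.674, 0.739, 0.0, 0.0]
wrist_force: [-0.5, 0.1, 0.4]
gripper_width: 0.0663
```

>>> drive_tool:
  steps:
    - {"translation": [0,0,0],"turn": [0,0,0]}
    - {"translation": [0,0,0],"turn": [0,0,0]}
    - {"translation": [0,0,0],"turn": [0,0,0]}
    - {"translation": [0,0,0],"turn": [0,0,0]}
    - {"translation": [0,0,0],"turn": [0,0,0]}
    - {"translation": [0,0,0],"turn": [0,0,0]}
    - {"translation": [0,0,0],"turn": [0,0,0]}
    - {"translation": [0,0,0],"turn": [0,0,0]}
  gripper: 1.0

```text
clock: 20.05
eef_pos: [0.4389, 0.094, 0.0075]
orientation: [0.674, 0.739, -0.0, -0.0]
wrist_force: [-0.1, 0.4, 0.3]
gripper_width: 0.0298
```

```bash
python3 go.py .4078,-.2805,.055,1.15
```

```text
t 20.05 at [0.4389 0.094  0.0075] yaw 1.662 tilt [-0.  0.] w 0.0298 F [-0.1  0.4  0.3]
(0.4078, -0.2805, 0.055, 1.15) -> tr cm [-37.01  -6.5   -4.75] turn z 0.512
```

>>> drive_tool:
  steps:
    - {"translation": [0,0,-2],"turn": [0,0,0]}
    - {"translation": [0,0,-4.7],"turn": [0,0,0]}
    - {"translation": [0,0,-4.7],"turn": [0,0,0]}
    - {"translation": [-4,-0.7,-4.7],"turn": [0,0,0.06]}
    - {"translation": [-8,-1.4,-4.7],"turn": [0,0,0.12]}
    - {"translation": [-12,-2.1,-4.7],"turn": [0,0,0.17]}
    - {"translation": [-16,-2.8,-4.7],"turn": [0,0,0.22]}
    - {"translation": [-20,-3.5,-4.7],"turn": [0,0,0.28]}
    - {"translation": [-24,-4.2,-4.7],"turn": [0,0,0.33]}
    - {"translation": [-28,-4.9,-4.7],"turn": [0,0,0.39]}
    - {"translation": [-32,-5.6,-4.7],"turn": [0,0,0.45]}
    - {"translation": [-35.5,-6.2,-4.7],"turn": [0,0,0.5]}
    - {"translation": [-37,-6.5,-4.7],"turn": [0,0,0.512]}
    - {"translation": [-37,-6.5,-4.7],"turn": [0,0,0.512]}
    - {"translation": [-37,-6.5,-4.7],"turn": [0,0,0.512]}
    - {"translation": [-37,-6.5,-3],"turn": [0,0,0.512]}
    - {"translation": [-37,-6.5,-1.5],"turn": [0,0,0.512]}
    - {"translation": [-37,-6.5,-0.9],"turn": [0,0,0.512]}
    - {"translation": [-37,-6.5,-0.9],"turn": [0,0,0.512]}
    - {"translation": [-37,-6.5,-0.9],"turn": [0,0,0.512]}

```text
clock: 22.05
eef_pos: [0.4082, -0.28, 0.017]
orientation: [0.839, 0.544, 0.0, 0.0]
wrist_force: [-0.1, 0.1, -0.5]
gripper_width: 0.0294
```

```bash
python3 go.py .4078,-.2805,.0115,1.15;  python3 -c "
from h import *
b,_=save('side','s5')
cv2.imwrite('pics/c5.png',cv2.resize(b[170:290,220:360],None,fx=5,fy=5,interpolation=2)[:,:,::-1])"
```

```text
t 22.05 at [ 0.4082 -0.28    0.017 ] yaw 1.151 tilt [ 0.0004 -0.0002] w 0.0294 F [-0.1  0.1 -0.5]
(0.4078, -0.2805, 0.0115, 1.15) -> tr cm [-0.06 -0.02  0.55] turn z 0.001
```

View pics/c5.png

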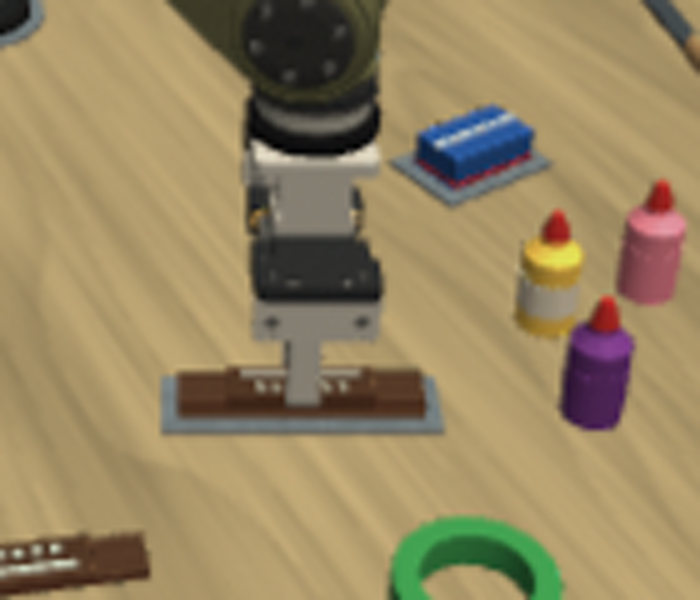

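The crop shows the bridge held level just above its mat, with its left and right margins matching. The block sits squarely on its mat at crop (475,150). I'll set the bridge down.

>>> drive_tool:
  steps:
    - {"translation": [0,0,0.3],"turn": [0,0,0]}
    - {"translation": [0,0,0.5],"turn": [0,0,0]}
    - {"translation": [0,0,0.55],"turn": [0,0,0]}
    - {"translation": [0,0,0.55],"turn": [0,0,0]}

```text
clock: 22.5
eef_pos: [0.408, -0.2805, 0.0114]
orientation: [0.839, 0.544, 0.0, 0.0]
wrist_force: [-1.6, 2.8, 7.0]
gripper_width: 0.0297
```

>>> drive_tool:
  steps:
    - {"translation": [0,0,0],"turn": [0,0,0]}
    - {"translation": [0,0,0],"turn": [0,0,0]}
    - {"translation": [0,0,0],"turn": [0,0,0]}
    - {"translation": [0,0,0],"turn": [0,0,0]}
    - {"translation": [0,0,0],"turn": [0,0,0]}
    - {"translation": [0,0,-3],"turn": [0,0,0]}
    - {"translation": [0,0,-7],"turn": [0,0,0]}
    - {"translation": [0,0,-12],"turn": [0,0,0]}
    - {"translation": [0,0,-16],"turn": [0,0,0]}
    - {"translation": [0,0,-16],"turn": [0,0,0]}
  gripper: 5.0

```text
clock: 23.5
eef_pos: [0.4095, -0.2817, 0.1762]
orientation: [0.839, 0.544, 0.001, 0.004]
wrist_force: [0.3, -0.2, -0.0]
gripper_width: 0.0501
```

Run:
```python
from meas import *
from go import go
p=np.load("pics/t0.npz")['p'].astype(int)
# yellow/bottle shoulder: strict yellow on top view and circle fit; side: cap of yellow and depth
w=p[125:156,326:360];m=((w[:,:,0]-w[:,:,2]>85)|((w[:,:,0]-w[:,:,1]>60))).astype(np.uint8)
ys,xs=np.nonzero(cv2.morphologyEx(m,cv2.MORPH_CLOSE,np.ones((3,3))));(c,r)=cv2.minEnclosingCircle(np.c_[xs,ys].astype(np.float32))
print('circ px',c[0]+326,c[1]+125,r,'->',ray("top",[c[0]+326,c[1]+125],.056))
for n,f,win in(("top","t0",(330,352,128,150)),("side","s0",(320,340,208,240))):
    d=np.load(f"pics/{f}.npz")['d'];K,R,t=cal(n);u,v=np.meshgrid(np.arange(*win[:2]),np.arange(*win[2:]));z=d[v,u].ravel()
    X=(R.T@(np.linalg.inv(K)@np.c_[u.ravel(),v.ravel(),np.ones(u.size)].T*z-t[:,None])).T
    for lo,hi in((.01,.03),(.03,.05),(.05,.065),(.072,.09)):
        k=(X[:,2]>lo)&(X[:,2]<hi);
        if k.sum():print(n,lo,hi,k.sum(),X[k].min(0).round(3),X[k].max(0).round(3),X[k].mean(0).round(3))
go((.59,-.27,.15,-.95))
```

```text
circ px 341.80555534362793 138.36111068725586 6.050939559936523 -> [[ 0.59361884 -0.2684532 ]]
top 0.01 0.03 24 [ 0.573 -0.281  0.012] [ 0.597 -0.25   0.029] [ 0.581 -0.26   0.021]
top 0.03 0.05 33 [ 0.574 -0.284  0.03 ] [ 0.601 -0.249  0.049] [ 0.583 -0.26   0.039]
top 0.05 0.065 103 [ 0.575 -0.287  0.05 ] [ 0.613 -0.251  0.065] [ 0.591 -0.267  0.058]
top 0.072 0.09 28 [ 0.586 -0.276  0.073] [ 0.6   -0.262  0.088] [ 0.591 -0.268  0.079]
side 0.01 0.03 61 [ 0.572 -0.291  0.011] [ 0.606 -0.261  0.03 ] [ 0.583 -0.282  0.021]
side 0.03 0.05 63 [ 0.549 -0.35   0.03 ] [ 0.606 -0.261  0.05 ] [ 0.583 -0.283  0.04 ]
side 0.05 0.065 95 [ 0.549 -0.37   0.05 ] [ 0.605 -0.258  0.065] [ 0.577 -0.303  0.058]
side 0.072 0.09 23 [ 0.56  -0.358  0.073] [ 0.598 -0.267  0.084] [ 0.585 -0.288  0.078]
t 23.5 at [ 0.4095 -0.2817  0.1762] yaw 1.15 tilt [ 0.0068 -0.0055] w 0.0501 F [ 0.3 -0.2 -0. ]
(0.59, -0.27, 0.15, -0.95) -> tr cm [ 8.44 16.    2.62] turn z 2.1
```

>>> drive_tool:
  steps:
    - {"translation": [8.5,16.4,0],"turn": [0,0,-0.15]}
    - {"translation": [8.5,16.4,0],"turn": [0,0,-0.3]}
    - {"translation": [8.5,16.4,0],"turn": [0,0,-0.45]}
    - {"translation": [8.5,16.4,0],"turn": [0,0,-0.6]}
    - {"translation": [8.5,16.4,0],"turn": [0,0,-0.75]}
    - {"translation": [8.5,16.4,0],"turn": [0,0,-0.75]}
    - {"translation": [8.5,16.4,0],"turn": [0,0,-0.75]}
    - {"translation": [8.5,16.4,0],"turn": [0,0,-0.75]}
    - {"translation": [8.5,16.4,6],"turn": [0,0,-0.75]}
    - {"translation": [8.5,16.4,6],"turn": [0,0,-0.75]}
    - {"translation": [8.5,16.4,6],"turn": [0,0,-0.75]}
  gripper: 6.5

```text
clock: 24.6
eef_pos: [0.5912, -0.2696, 0.1097]
orientation: [0.582, 0.813, -0.0, -0.002]
wrist_force: [-0.0, 0.6, 0.9]
gripper_width: 0.0652
```

```bash
python3 go.py .592,-.270,.022,1.9;  python3 - <<'E'
from meas import *
b,_=save('side','s6');a,_=save('top','t6')
cv2.imwrite('pics/c6.png',np.hstack([cv2.resize(b[170:270,230:370],None,fx=4,fy=4,interpolation=2)[:,:,::-1],cv2.resize(a[160:260,300:380],None,fx=4,fy=4,interpolation=2)[:,:,::-1]]))
K,R,t=cal("side");x=K@(R@np.array([.592,-.27,.11])+t);print(x[:2]/x[2]);x=K@(R@np.array([.592,-.27,.085])+t);print(x[:2]/x[2])
E
```

```text
t 24.6 at [ 0.5912 -0.2696  0.1097] yaw 1.898 tilt [-0.0031  0.0016] w 0.0652 F [-0.   0.6  0.9]
(0.592, -0.27, 0.022, 1.9) -> tr cm [-0.07  0.06  8.77] turn z -0.002
[331.66460543 204.83287735]
[330.75729207 211.51531874]
```

View pics/c6.png

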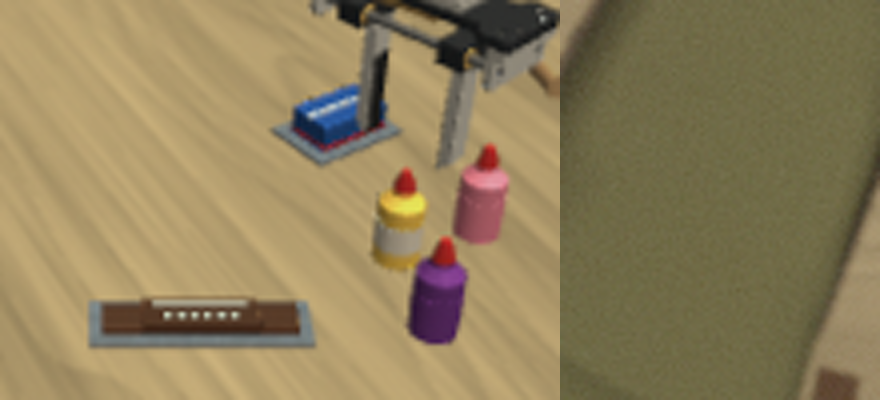

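The crop shows the fingertips' midpoint at image (332,207), above the nozzle tip at (331,212), which matches the projection. Both neighbouring bottles are clear. The bridge and block sit on their mats. I'll descend and grip the bottle gently.

>>> drive_tool:
  steps:
    - {"translation": [0,0,1.5],"turn": [0,0,0]}
    - {"translation": [0,0,3],"turn": [0,0,0]}
    - {"translation": [0,0,4.5],"turn": [0,0,0]}
    - {"translation": [0,0,6],"turn": [0,0,0]}
    - {"translation": [0,0,7.5],"turn": [0,0,0]}
    - {"translation": [0,0,8.5],"turn": [0,0,0]}
    - {"translation": [0,0,8.8],"turn": [0,0,0]}
    - {"translation": [0,0,8.8],"turn": [0,0,0]}

```text
clock: 25.5
eef_pos: [0.5922, -0.2698, 0.0226]
orientation: [0.582, 0.813, -0.0, -0.0]
wrist_force: [-0.3, -0.2, -0.7]
gripper_width: 0.0649
```

>>> drive_tool:
  steps:
    - {"translation": [0,0,0],"turn": [0,0,0]}
    - {"translation": [0,0,0],"turn": [0,0,0]}
    - {"translation": [0,0,0],"turn": [0,0,0]}
    - {"translation": [0,0,0],"turn": [0,0,0]}
    - {"translation": [0,0,0],"turn": [0,0,0]}
    - {"translation": [0,0,0],"turn": [0,0,0]}
    - {"translation": [0,0,0],"turn": [0,0,0]}
    - {"translation": [0,0,0],"turn": [0,0,0]}
  gripper: 2.5
  grip_force: 12

```text
clock: 26.3
eef_pos: [0.5924, -0.2699, 0.0233]
orientation: [0.582, 0.813, 0.0, 0.0]
wrist_force: [-1.0, 0.9, 5.3]
gripper_width: 0.0377
```

```bash
python3 go.py .6010,.275,.16,1.9
```

```text
t 26.3 at [ 0.5924 -0.2699  0.0233] yaw 1.9 tilt [ 0.0005 -0.0003] w 0.0377 F [-1.   0.9  5.3]
(0.601, 0.275, 0.16, 1.9) -> tr cm [ 51.29  18.43 -13.67] turn z -0.0
```

>>> drive_tool:
  steps:
    - {"translation": [0,0,-1.5],"turn": [0,0,0]}
    - {"translation": [0,0,-4],"turn": [0,0,0]}
    - {"translation": [0,0,-7],"turn": [0,0,0]}
    - {"translation": [0,0,-10],"turn": [0,0,0]}
    - {"translation": [0,0,-10],"turn": [0,0,0]}
    - {"translation": [0,0,-10],"turn": [0,0,0]}

```text
clock: 26.9
eef_pos: [0.5923, -0.2698, 0.1236]
orientation: [0.582, 0.813, 0.0, 0.0]
wrist_force: [0.1, -0.6, -1.0]
gripper_width: 0.0376
```

```bash
python3 go.py .6010,.275,.123,1.9
```

```text
t 26.9 at [ 0.5923 -0.2698  0.1236] yaw 1.9 tilt [ 0.0008 -0.0004] w 0.0376 F [ 0.1 -0.6 -1. ]
(0.601, 0.275, 0.123, 1.9) -> tr cm [51.27 18.44  0.06] turn z 0.0
```

>>> drive_tool:
  steps:
    - {"translation": [1.9,0.7,0],"turn": [0,0,0]}
    - {"translation": [4.7,1.7,0],"turn": [0,0,0]}
    - {"translation": [8,2.9,0],"turn": [0,0,0]}
    - {"translation": [11.5,4.1,0],"turn": [0,0,0]}
    - {"translation": [15,5.4,0],"turn": [0,0,0]}
    - {"translation": [18.5,6.7,0],"turn": [0,0,0]}
    - {"translation": [22,7.9,0],"turn": [0,0,0]}
    - {"translation": [25.5,9.2,0],"turn": [0,0,0]}
    - {"translation": [29,10.4,0],"turn": [0,0,0]}
    - {"translation": [32.5,11.7,0],"turn": [0,0,0]}
    - {"translation": [36,12.9,0],"turn": [0,0,0]}
    - {"translation": [39.5,14.2,0],"turn": [0,0,0]}
    - {"translation": [43,15.5,0],"turn": [0,0,0]}
    - {"translation": [46.5,16.7,0],"turn": [0,0,0]}
    - {"translation": [49,17.6,0],"turn": [0,0,0]}
    - {"translation": [50.7,18.2,0],"turn": [0,0,0]}
    - {"translation": [51.3,18.4,0],"turn": [0,0,0]}
    - {"translation": [51.3,18.4,0],"turn": [0,0,0]}
    - {"translation": [51.3,18.4,0],"turn": [0,0,0]}

```text
clock: 28.8
eef_pos: [0.6005, 0.2742, 0.1227]
orientation: [0.582, 0.813, -0.0, -0.0]
wrist_force: [0.0, -0.5, -1.2]
gripper_width: 0.038
```

>>> drive_tool:
  steps:
    - {"translation": [0,0,2],"turn": [0,0,0]}
    - {"translation": [0,0,4.5],"turn": [0,0,0]}
    - {"translation": [0,0,7],"turn": [0,0,0]}
    - {"translation": [0,0,8],"turn": [0,0,0]}
    - {"translation": [0,0,8.5],"turn": [0,0,0]}
    - {"translation": [0,0,8.5],"turn": [0,0,0]}

```text
clock: 29.4
eef_pos: [0.6008, 0.2748, 0.0383]
orientation: [0.582, 0.813, 0.0, 0.0]
wrist_force: [-0.8, -0.3, 0.3]
gripper_width: 0.0381
```

```bash
python3 go.py .6010,.275,.0265,1.9;  python3 - <<'E'
from meas import *
b,_=save('side','s7');a,_=save('top','t7')
cv2.imwrite('pics/c7.png',np.hstack([cv2.resize(b[120:190,220:300],None,fx=5,fy=5,interpolation=2)[:,:,::-1],cv2.resize(a[100:170,120:200],None,fx=5,fy=5,interpolation=2)[:,:,::-1]]))
E
```

```text
t 29.4 at [0.6008 0.2748 0.0383] yaw 1.899 tilt [0.0002 0.    ] w 0.0381 F [-0.8 -0.3  0.3]
(0.601, 0.275, 0.0265, 1.9) -> tr cm [0.02 0.02 1.18] turn z -0.001
```

View pics/c7.png

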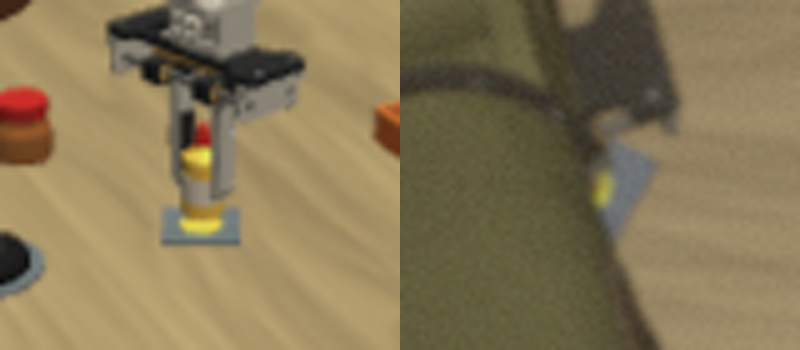

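The side crop shows the bottle upright, about 1 cm above the yellow circle and in line with it. Lower until contact, then release.

>>> drive_tool:
  steps:
    - {"translation": [0,0,0.5],"turn": [0,0,0]}
    - {"translation": [0,0,0.9],"turn": [0,0,0]}
    - {"translation": [0,0,1.1],"turn": [0,0,0]}
    - {"translation": [0,0,1.15],"turn": [0,0,0]}
    - {"translation": [0,0,1.2],"turn": [0,0,0]}
    - {"translation": [0,0,1.2],"turn": [0,0,0]}

```text
clock: 30.1
eef_pos: [0.6007, 0.2753, 0.0271]
orientation: [0.582, 0.813, 0.0, 0.0]
wrist_force: [-4.9, -1.5, 10.5]
gripper_width: 0.0376
```

>>> drive_tool:
  steps:
    - {"translation": [0,0,0],"turn": [0,0,0]}
    - {"translation": [0,0,0],"turn": [0,0,0]}
    - {"translation": [0,0,0],"turn": [0,0,0]}
    - {"translation": [0,0,0],"turn": [0,0,0]}
    - {"translation": [0,0,0],"turn": [0,0,0]}
    - {"translation": [0,0,0],"turn": [0,0,0]}
    - {"translation": [0,0,-3],"turn": [0,0,0]}
    - {"translation": [0,0,-6],"turn": [0,0,0]}
    - {"translation": [0,0,-9],"turn": [0,0,0]}
    - {"translation": [0,0,-12],"turn": [0,0,0]}
    - {"translation": [0,0,-16],"turn": [0,0,0]}
    - {"translation": [0,0,-16],"turn": [0,0,0]}
    - {"translation": [0,0,-16],"turn": [0,0,0]}
  gripper: 6.5

```text
clock: 31.4
eef_pos: [0.6007, 0.2752, 0.1865]
orientation: [0.582, 0.813, 0.001, 0.0]
wrist_force: [0.3, -0.3, -0.8]
gripper_width: 0.0651
```

```bash
python3 go.py .35,-.03,.18,1.9
```

```text
t 31.4 at [0.6007 0.2752 0.1865] yaw 1.9 tilt [0.0013 0.0005] w 0.0651 F [ 0.3 -0.3 -0.8]
(0.35, -0.03, 0.18, 1.9) -> tr cm [-20.78 -33.59   0.65] turn z 0.0
```

Move the arm clear of all four mats, then check.

>>> drive_tool:
  steps:
    - {"translation": [-20.8,-33.6,0],"turn": [0,0,0]}
    - {"translation": [-20.8,-33.6,0],"turn": [0,0,0]}
    - {"translation": [-20.8,-33.6,0],"turn": [0,0,0]}
    - {"translation": [-20.8,-33.6,0],"turn": [0,0,0]}
    - {"translation": [-20.8,-33.6,0],"turn": [0,0,0]}
    - {"translation": [-20.8,-33.6,0],"turn": [0,0,0]}
    - {"translation": [-20.8,-33.6,0],"turn": [0,0,0]}
    - {"translation": [-20.8,-33.6,0],"turn": [0,0,0]}
    - {"translation": [-20.8,-33.6,0],"turn": [0,0,0]}
    - {"translation": [-20.8,-33.6,0],"turn": [0,0,0]}
    - {"translation": [-20.8,-33.6,0],"turn": [0,0,0]}
    - {"translation": [-20.8,-33.6,0],"turn": [0,0,0]}

```text
clock: 32.6
eef_pos: [0.3502, -0.0295, 0.1855]
orientation: [0.581, 0.814, -0.0, -0.0]
wrist_force: [0.4, -0.1, -0.5]
gripper_width: 0.0648
```

Run:
```python
from meas import *
a,_=save('top','t8');b,_=save('side','s8')
for nm,g in dict(bridge=((342,206),34,'brown',.013),bridge_mat=((342,206),34,'nonwood',.004),block=((278,123),22,'blue',.030),block_mat=((278,123),24,'nonwood',.004),plug=((148,208),26,'dark',.014),bottle=((156,137),14,'yellow',.06),tape=((406,203),24,'green',.024)).items(): print(nm,blob("top",a,*g))
crop=lambda p,c,h=35:cv2.resize(p[c[1]-h:c[1]+h,c[0]-h:c[0]+h],(300,300),interpolation=2)[:,:,::-1]
T=[crop(a,(342,206)),crop(a,(278,123)),crop(a,(156,137))];S=[crop(b,(280,248)),crop(b,(314,200)),crop(b,(260,160))]
cv2.imwrite('pics/c8.png',cv2.resize(np.vstack([np.hstack(T),np.hstack(S)]),None,fx=.88,fy=.88))
```

```text
bridge (array([ 407.9, -277.6]), array([ 35.8, 152.9]), 2.717, 'cm', array([ 406.7, -276.9]))
bridge_mat (array([ 409.1, -278.9]), array([ 50.3, 170.1]), 2.723, 'cm', array([ 408.1, -278.6]))
block (array([653.2, -87.8]), array([73.5, 45.3]), 0.16, 'cm', array([652.5, -88. ]))
block_mat (array([652.2, -88.1]), array([101.8,  71.2]), 0.168, 'cm', array([651.7, -88. ]))
plug (array([389.3, 285.7]), array([86.7, 88.1]), 2.003, 'cm', array([388.8, 285.5]))
bottle (array([601.1, 269. ]), array([18.3, 29.6]), 2.981, 'cm', array([600.4, 268.7]))
tape (array([ 415.8, -459. ]), array([83.6, 83.6]), 0.781, 'cm', array([ 416. , -459.6]))
```

View pics/c8.png

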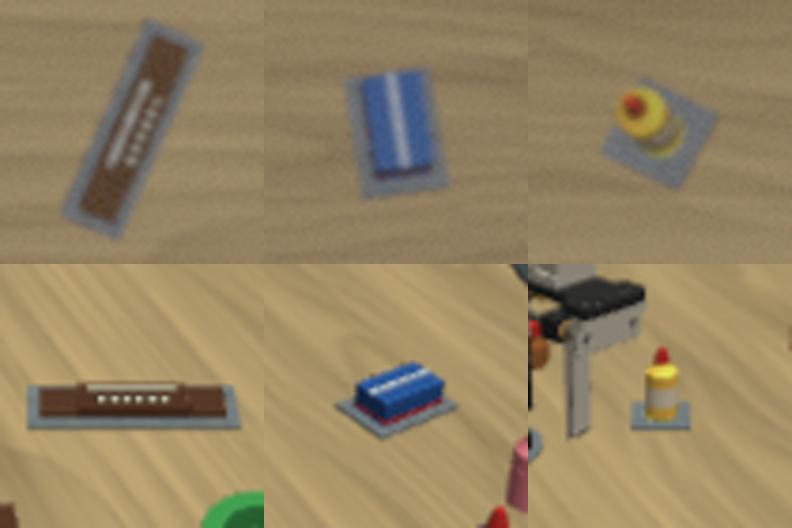

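All four look right. The bottle's outline shows a sliver at the lower right in the top view, so I'll measure its offset more carefully before handing in.

Run:
```python
from h import *
a=np.load('pics/t8.npz')['p'].astype(int)
w=a[120:150,138:175];red=(w[:,:,0]-w[:,:,1]>60)
ys,xs=np.nonzero(red);print('nozzle',ray('top',[xs.mean()+138,ys.mean()+120],.078),red.sum())
m=((w[:,:,0]-w[:,:,2]>90)|red).astype(np.uint8);n,l,st,_=cv2.connectedComponentsWithStats(m)
for i in range(1,n):print(st[i]+np.array([138,120,0,0,0]))
for f,n in(('t8','top'),('s8','side')):
    d=np.load(f'pics/{f}.npz')['d'];K,R,t=cal(n);c=(156,137) if n=='top' else (260,160)
    u,v=np.meshgrid(np.arange(c[0]-15,c[0]+16),np.arange(c[1]-16,c[1]+16));z=d[v,u].ravel()
    X=(R.T@(np.linalg.inv(K)@np.c_[u.ravel(),v.ravel(),np.ones(u.size)].T*z-t[:,None])).T
    X=X[np.linalg.norm(X[:,:2]-[.6,.275],axis=1)<.05]
    for lo,hi in((.015,.03),(.03,.05),(.05,.066),(.072,.095)):
        k=(X[:,2]>lo)&(X[:,2]<hi)
        if k.sum():print(n,lo,k.sum(),X[k].min(0).round(3),X[k].max(0).round(3),X[k].mean(0).round(3))
print(ray('top',[150.7,131.7],.06))
```

```text
nozzle [[0.6035533  0.27740638]] 11
[145 126  12  12  99]
top 0.015 22 [0.582 0.256 0.015] [0.607 0.286 0.028] [0.591 0.266 0.022]
top 0.03 37 [0.582 0.256 0.031] [0.611 0.29  0.05 ] [0.591 0.267 0.041]
top 0.05 86 [0.583 0.257 0.05 ] [0.62  0.296 0.066] [0.598 0.272 0.061]
top 0.072 33 [0.593 0.267 0.073] [0.608 0.282 0.093] [0.599 0.274 0.082]
side 0.015 27 [0.581 0.253 0.015] [0.617 0.276 0.03 ] [0.596 0.261 0.023]
side 0.03 34 [0.581 0.253 0.031] [0.618 0.277 0.05 ] [0.595 0.262 0.039]
side 0.05 40 [0.581 0.25  0.05 ] [0.617 0.284 0.065] [0.595 0.264 0.058]
side 0.072 12 [0.592 0.264 0.074] [0.607 0.277 0.086] [0.599 0.27  0.08 ]
[[0.60044968 0.27562184]]
```

The bottle is within about 3 mm of its mat's centre (0.6005, 0.2764). Handing in.

```bash
python3 -c "
from bench import arm
print(arm.job_done(), arm.state()['clock'])"
```

```text
the job is handed in; nothing more can be done
the job is handed in; nothing more can be done
```

The plug, block, bridge and bottle are each set down and released on their own mats, and the job is handed in. The clock was at about 33 s of the 115 s allowed, and the hand-in gave no verdict.

**Last checks (top camera):**

| Thing | Offset from mat centre | Angle off the outline |
|---|---|---|
| Bridge | about 2 mm | under 0.01 rad |
| Block | about 1 mm | about 0.01 rad |
| Plug | about 2–3 mm | does not matter |
| Bottle | about 1–3 mm, upright | does not matter |

The tape reads within 2 mm of where it started. The jar showed no sign of being touched in the pictures, but I did not measure it. I never went near the look-alikes, apart from passing between the pink and purple bottles to reach the yellow one.

**What failed or disagreed:**
- **Plug grasp:** the first two tries closed on nothing. The fingertips are at about the reported tool height instead of 22 mm below it. I worked 20 mm lower from then on and every grasp held.
- **Cameras:** the side view reads the mats about 5–8 mm lower in y than the top view. I aimed at or just to the side-view side of the top-view positions, and checked each placing against its mat in the same picture.

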